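Square a resin print at the corner stop and lay it in the inclined drain cradle

TASK

Bring the tower print to the L-shaped stop and leave it standing on the mat with its base flush against both fences (long side along the long fence), fingers off it. Then grasp it by the tower at that squared angle, carry it to the sloping drain cradle and lay it down flat on the sloping bed between the side cheeks, base edge against the lower ledge, letting go only once it lies flat there. Do not disturb the other things on the mat.

Things in the scene. Friction and masses are not known exactly. Their poses are not given: they have to be found in the camera images.
- model_mid (a point): Centre of the loose white tower print (0.2 to 0.33 kg): on the tower axis, 40 mm above the underside, z up. Oblong base 120 (x) by 90 (y) by 10 mm, bordered by look-only stubs 6 mm high; at its centre a round tower 50 mm across from 10 to 65 mm up, cone roof to 81. A half turn looks the same. Starts on the mat (top 3 mm above the table) short of both fences, up to 0.45 rad askew to them.
- corner (a point): Inner corner, at mat level, of the fixed aluminium L-shaped stop. x runs along the inner face of the long fence (177 mm), y along that of the short fence (125 mm), z up. Fences 14 mm high, 16 mm thick, outside the quarter of positive x, y where the print belongs. Squared, its centre is at x 60, y 45, z 40 mm, its x parallel to this x. Stands left or right, turned up to 0.35 rad.
- bed: Sloping steel bed of the fixed cradle; origin on its top face, 65 mm above the table. z is square to the bed, leaning 30 degrees from vertical towards the robot side; x up the slope, y level. Ledge 12 mm high at the low end, inner face x -60 mm; cheeks 12 mm high, inner faces y +-48, from x -60 to 30. Home: print centre at x 0, y 0, z 40, its x along the slope; friction may stop it sliding.
- file_mid (a point): Bystander: flat file with wooden handle, 190 mm long, 20 mm wide, 14 mm high, lying along its x outside the long fence; middle, 7 mm up.
- pumpkin_mid (a point): Bystander: white printed pumpkin, 82 mm across, 58 mm high with its stem, behind the cradle; 25 mm up on its axis.
- scraper_mid (a point): Bystander: scraper with dark wooden handle, 190 mm long, 75 mm wide blade, 18 mm high, lying along its x; 9 mm up.
- cutters_mid (a point): Bystander: flush cutters with blue grips, 130 mm long, 60 mm wide, 14 mm high, lying along their x; at the pivot, 7 mm up.
- cottage_mid (a point): Bystander: small white printed house on a 75 mm square base, 60 mm high; 30 mm up.
Not all that is in view belongs to the job. Leave any purple look-alike of the part that bears bed alone.

How it is judged (in metres and radians):
On the way, in this order (a step that is already met when the one before it is completed fails the run):
1. the print stands on the mat, base flush against both fences (within 3 mm and 2 degrees), fingers off it (x of model_mid in the frame of corner between 0.057 and 0.063 m and y of model_mid in the frame of corner between 0.042 and 0.048 m and z of model_mid in the frame of corner between 0.037 and 0.043 m and angle between the x axis of model_mid and the x axis of corner, either way round below 0.035 rad and contact force between the fingers and model below 0.2 N), for 0.2 s.
2. the print, still held in the fingers, lies flat on the sloping bed (within 5 degrees and 5 mm) (angle between the z axis of model_mid and the z axis of bed, either way round below 0.09 rad and z of model_mid in the frame of bed between 0.035 and 0.045 m and x of model_mid in the frame of bed between -0.006 and 0.006 m and y of model_mid in the frame of bed between -0.006 and 0.006 m and angle between the x axis of model_mid and the x axis of bed, either way round below 0.12 rad and contact force between the fingers and model above 0.5 N), for 0.1 s.
At the end, for the whole second after the job is handed in: The print rests released and still on the sloping bed: flat on it within 5 degrees and 5 mm, its centre within 6 mm of home along and across the bed (base edge at the ledge, between the cheeks), its long side along the slope within 7 degrees (angle between the z axis of model_mid and the z axis of bed, either way round below 0.09 rad and z of model_mid in the frame of bed between 0.035 and 0.045 m and x of model_mid in the frame of bed between -0.006 and 0.006 m and y of model_mid in the frame of bed between -0.006 and 0.006 m and angle between the x axis of model_mid and the x axis of bed, either way round below 0.12 rad and linear speed of model below 0.02 m/s); the robot touches nothing.
It fails at once if a bystander (file, pumpkin, scraper, cutters or cottage) is moved more than 25 mm (distance of any of file_mid, pumpkin_mid, scraper_mid, cutters_mid, cottage_mid from where it was at the start of the episode above 0.025 m).
It also fails if it takes over 54 s, if anything falls off the work surface, if the arm or the gripper's body presses on something with over 40 N, if the wrist force passes 120 N, or if a joint passes its speed limit or range.

ROBOT

A 6-joint arm with a two-finger parallel gripper is mounted at the origin on the work surface. World frame = base frame: x ahead of the robot, y to its left, z up, the work surface at z = 0. Lengths are in m, angles in degrees, forces in N, time in s.
With the tool pointing down it reaches from about 0.375 to 0.9 m from the base axis. Payload 3.1 kg.
Tool frame: the origin (TCP) lies at the very end of the fingers, on their centre line; the grasp point (between the pads) lies 19 mm behind it (grip_point_offset is the distance from the TCP to the grasp point, in m); y points along the fingers, x is the direction in which the jaws open and shut, and the axes are right-handed (so a half turn about y gives the same grasp; the last joint's range is limited). The gripper opens to 87 mm and grips with 3 to 60 N. Pads are 19 mm wide; open, the fingers measure 117 mm over their backs; the gripper's body (75 mm by 190 mm) begins 51 mm behind the grasp point.
Start: joints at [-10.227, 30.224, 82.088, -0, 67.689, -10.227], TCP at [0.625, 0, 0.223] pointing down, gripper open.
Joint ranges: [-176.69, 176.69], [-43.24, 126.21], [12.49, 139.97], [-82, 262], [0, 151.66], [-163.58, 163.58]. Speed limits (degrees/s): [159.86, 159.86, 180, 180, 180, 180].

INTERFACE

Orientations are given as a 3x3 rotation matrix whose columns are the frame's x, y, z axes.
In Python, from rig import * gives the robot as it stands.
- The arm moves only by the tool send_rows, never from a script. Its argument "moves" is text: rows parted by semicolons, each of 5 numbers parted by spaces: the finger opening in mm, from 0 to 87, then the shift along the tool's x, y, z in mm, then the turn about the tool's y in degrees. In form: fingers dx dy dz yaw; .... A call has 1 to 20 rows; each row shifts and turns the commanded pose from where the row before left it, along the tool's axes as they then stand; what a row does not reach is not made up. A row lasts 1/12 s, in which the tool goes at most 41.7 mm and 7.16 degrees, less where a joint would pass 70% of its speed; a pose out of reach is approached as far as the arm can. A call is refused whole if a number of a shift passes 41.7 or a number of a turn 7.16, either way. A call with a gripper value outside its range is refused whole. The fingers move at their own pace and stop on an object; the grip force is fixed at half the most. Time passes only in rows, so rows that do not move let the fingers close. It gives the time, the measured TCP pose, the force and the opening at its end, in the units of the state.
- read_state(): the state, without advancing time (a new reading comes with each control period).
- capture(name): name is "scene" or "side" or "wrist"; returns a dict with "image" (400x640x3 uint8, blue, green, red), "z_map" (400x640 float32, m along the optical axis (not along the pixel's ray), 0 where there is no reading), "mtx" (3x3 intrinsics, pixels), "origin" and "rotation" of the camera in the world; the wrist camera has in their place "tool_from_camera" (4x4, takes a point from camera to tool coordinates, whose origin is the TCP and whose axes are the tool frame's). Camera axes: x right, y up, looking along -z (the intrinsics and any distortion apply to the point x, -y, -z); pixel columns grow to the right and rows downward; lengths in m; the calibration is good to about 2 mm. A picture is of the moment at which its call begins: read the wrist's pose just before it.
- hand_in(): hands the job in, once; it reports no verdict.
Trained networks look in a picture, given as the dict that the camera call returned (one of the last four; its "shot" number tells which), for a name from the list of things; names that differ only in an ending like _2 or _b are one class to them, and where a whole thing is asked for, a point or a joint stands for the part that bears it (a point fixed in the world has none). Each returns a list of dicts, best first, with "p" (0 to 1); they miss things now and then, are a little off and sometimes report something else, mostly with a low value. They report only what shows in the picture. A call takes as long as a camera call. They do not tell look-alikes from the thing itself.
- search_frame(picture, name): "bbox" ([left, top, right, bottom] in pixels, round what is visible of it).
- masks_of(picture, name): "region" (400x640 bool, what is visible of it) and "bbox" ([left, top, right, bottom] in pixels, round what is visible of it).
- mark_of(picture, name): "pixel" ([row, column] in pixels: a listed point, or the origin of a listed thing).
The state is a dict: "time_s": time; "joint_positions": joint angles; "qvel": joint speeds; "tau": joint torques, N m; "position": TCP position; "tcp_rot": TCP orientation; "force": force on the tool from outside, world axes, zero at the start; "moment": the same for the moment, N m; "opening": opening from 0.0 (shut) to 1.0 (fully open).
Only numpy, scipy, OpenCV 4.12 (cv2) and the standard library are available. Lean on these libraries where they do the work, as an engineer would, in place of code of your own. Each camera call takes 0.05 s, during which the arm holds its last target. There are 200 camera calls.

## Working session

There is one attempt and no reset: what is moved stays moved. The work goes in short steps, Python scripts to look and compute and a tool call to move; the robot and the scene stay as the last step left them, time stands still between calls to the robot, and variables do not carry over. Pictures are saved under pics/ and viewed, about 8 in all and at most 12, crops included, and the job is handed in when it is done.

Besides the shell and the picture viewer there is one more tool, called after ">>>" as name(argument=value, ...), one argument or row to a line, values as JSON. send_rows: Moves the arm, as the interface text tells. Its arguments: {"type":"object","properties":{"moves":{"type":"string"}},"required":["moves"]}

```bash
ls; mkdir -p pics; cat > h.py <<'E'
from rig import *
import numpy as np, cv2
def world(c,rows,cols,st=None):
    rows=np.asarray(rows).astype(int);cols=np.asarray(cols).astype(int)
    d=c["z_map"][rows,cols];K=c["mtx"]
    p=np.stack([(cols-K[0,2])/K[0,0]*d,-(rows-K[1,2])/K[1,1]*d,-d],-1)
    p=p[d>0]
    if "origin" in c: return p@np.array(c["rotation"]).T+np.array(c["origin"])
    T=np.array(c["tool_from_camera"]);p=p@T[:3,:3].T+T[:3,3]
    return p@np.array(st["tcp_rot"]).T+np.array(st["position"])
E
python3 - <<'E'
from h import *
s=read_state();print(s)
ims=[]
for n in("scene","side"):
    c=capture(n);ims.append(c["image"]);cv2.imwrite(f"pics/{n}0.png",c["image"])
    print(n,c["origin"],np.round(c["rotation"],3).tolist(),np.round(c["mtx"],1).tolist())
    for k in("model_mid","corner","bed","file_mid","pumpkin_mid","scraper_mid","cutters_mid","cottage_mid"):
        for m in mark_of(c,k)[:3]:
            r,q=m["pixel"];w=world(c,[min(399,max(0,r))],[min(639,max(0,q))])
            print(k,np.round(m["pixel"]),round(m["p"],2),np.round(w,3).tolist())
E
```

```text
pics
{'time_s': 0.0, 'joint_positions': array([-1.02270589e+01,  3.02804911e+01,  8.21550572e+01, -5.20838109e-04,
        6.76900410e+01, -1.02269255e+01]), 'qvel': array([-0.00018477, -0.10358115,  0.00717049, -0.06938862, -0.08968633,
        0.00730565]), 'tau': array([-5.45745443e-04, -4.40045428e+01, -1.76593530e+01,  6.32597599e-02,
        5.83207863e-02, -1.53719384e-04]), 'position': array([6.24273284e-01, 1.60557760e-04, 2.21562670e-01]), 'tcp_rot': array([[ 9.99997670e-01, -2.15861130e-03, -7.19921309e-07],
       [ 1.54214500e-06,  3.80902364e-04,  9.99999927e-01],
       [-2.15861087e-03, -9.99997598e-01,  3.80904806e-04]]), 'force': array([-0.85576835, -0.27912761,  0.36338153]), 'moment': array([ 0.00638982, -0.02217533, -0.0210489 ]), 'opening': 1.0007221770048251}
scene [ 1.0611104  -0.27721807  1.06155024] [[0.441, -0.719, 0.537], [0.897, 0.364, -0.249], [-0.017, 0.591, 0.806]] [[442.4, 0.0, 325.9], [0.0, 442.4, 196.4], [0.0, 0.0, 1.0]]
model_mid [291. 290.] 0.98 [[0.617, -0.173, 0.074]]
model_mid [292. 224.] 0.23 [[0.516, -0.32, 0.015]]
corner [267. 230.] 0.94 [[0
[... 239 characters left out ...]
[0.546, 0.449, 0.015]]
cutters_mid [294. 180.] 0.85 [[0.473, -0.422, 0.017]]
side [0.29823215 1.25096997 0.98516226] [[-0.994, 0.072, -0.077], [-0.105, -0.573, 0.813], [0.014, 0.816, 0.578]] [[481.0, 0.0, 322.5], [0.0, 481.0, 198.4], [0.0, 0.0, 1.0]]
model_mid [184. 275.] 0.79 [[0.6, -0.139, 0.044]]
corner [176. 319.] 0.62 [[0.458, -0.276, 0.007]]
bed [243. 264.] 0.88 [[0.57, 0.204, 0.067]]
bed [281. 401.] 0.77 [[0.175, 0.301, 0.06]]
file_mid [168. 303.] 0.7 [[0.524, -0.31, 0.012]]
pumpkin_mid [251. 219.] 0.81 [[0.699, 0.229, 0.047]]
scraper_mid [321. 254.] 0.93 [[0.546, 0.446, 0.012]]
cutters_mid [153. 320.] 0.47 [[0.473, -0.447, 0.004]]
cottage_mid [144. 283.] 0.77 [[0.621, -0.427, 0.046]]
```

View pics/scene0.png

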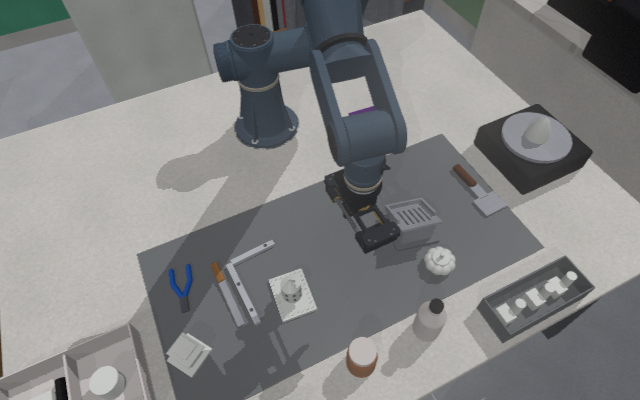

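View pics/side0.png

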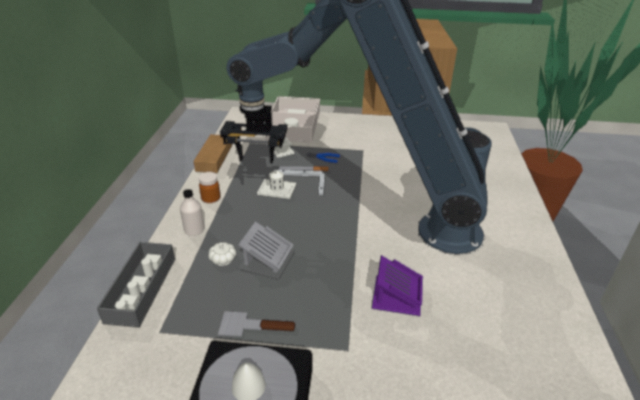

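Two cradles are in view. The grey steel one on the mat (scene px 216,411; side px 243,264; about 0.57, 0.20) fits the description. The purple one (side px 281,401) is the look-alike and is left alone. The print is at scene px (290,290), with the L-stop at (267,230). The arm moves over the print next for a closer wrist view.

>>> send_rows(
  moves="87 -5 -10 -25 7; 87 -5 -10 -25 7; 87 -5 -10 -25 7; 87 -5 -10 -25 7; 87 -5 -10 -25 7; 87 -5 -10 -25 7; 87 0 0 0 7; 87 0 0 0 7; 87 0 0 0 7; 87 0 0 0 7; 87 0 0 0 7; 87 0 0 0 7; 87 0 0 0 6; 87 0 0 0 0; 87 0 0 0 0",
)

```text
time_s: 2.15
position: [0.5528, -0.1311, 0.2826]
tcp_rot: [[0.003, 0.0, 1.0], [-1.0, -0.0, 0.003], [0.0, -1.0, 0.0]]
force: [0.3, 0.1, -0.5]
opening: 1.0
```

```bash
python3 - <<'E'
from h import *
s=read_state();print(s["time_s"],np.round(s["position"],3),np.round(s["tcp_rot"],3).tolist(),np.round(s["joint_positions"],1))
c=capture("wrist");cv2.imwrite("pics/w1.png",c["image"]);print(np.round(c["tool_from_camera"],3).tolist(),np.round(c["mtx"],1).tolist())
for k in("model_mid","corner","file_mid"):
    for m in mark_of(c,k)[:3]:
        r,q=m["pixel"];w=world(c,[min(399,max(0,r))],[min(639,max(0,q))],s)
        print(k,np.round(m["pixel"]),round(m["p"],2),np.round(w,3).tolist())
E
```

```text
2.15 [ 0.553 -0.131  0.283] [[0.003, 0.0, 1.0], [-1.0, -0.0, 0.003], [0.0, -1.0, 0.0]] [-24.6  22.1  86.2   0.   71.7  65.2]
[[1.0, 0.001, -0.0, -0.001], [-0.0, 0.299, -0.954, -0.162], [-0.0, 0.954, 0.299, 0.081], [0.0, 0.0, 0.0, 1.0]] [[310.6, 0.0, 310.6], [0.0, 310.6, 195.0], [0.0, 0.0, 1.0]]
model_mid [123. 336.] 0.7 [[0.607, -0.158, 0.08]]
corner [220. 405.] 0.66 [[0.458, -0.273, 0.004]]
file_mid [175. 438.] 0.96 [[0.53, -0.313, 0.011]]
```

View pics/w1.png

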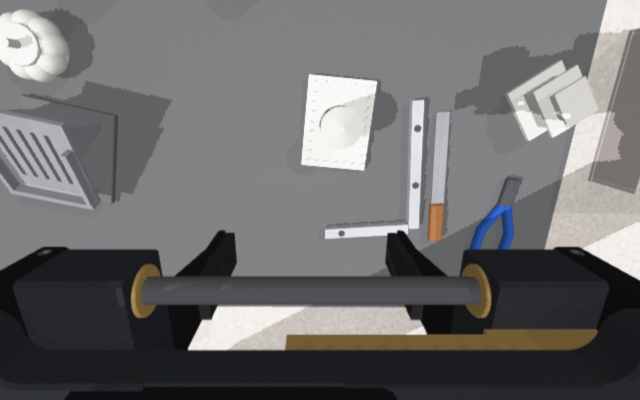

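The wrist view shows the print with its base at px (302–378, 73–170). The L-stop's inner corner is at about (408,222), and the file runs outside the long fence at x≈440. The cradle is at the left. Next I fit the outlines from the depth map.

```bash
cat >> h.py <<'E'
def ang(v): return np.degrees(np.arctan2(v[1],v[0]))
def base_fit(P,zlo=.009,zhi=.024):
    b=P[(P[:,2]>zlo)&(P[:,2]<zhi)][:,:2].astype(np.float32)
    return b,cv2.minAreaRect(b)
def cloud(c,s,name):
    m=masks_of(c,name)[0];r=m["region"].astype(np.uint8)
    rr,cc=np.nonzero(r);return world(c,rr,cc,s),m
E
python3 - <<'E'
from h import *
s=read_state();c=capture("wrist")
P,m=cloud(c,s,"model_mid");print("model",m["p"],m["bbox"],len(P),np.percentile(P[:,2],[1,25,50,75,99]).round(4))
b,r=base_fit(P);print("rect",r);print(np.round(cv2.boxPoints(r),4).tolist())
t=P[(P[:,2]>.05)];print("tower",t.min(0),t.max(0),t.mean(0))
a,bb=np.mgrid[0:400,0:640];Q=world(c,a.ravel(),bb.ravel(),s)
mat=Q[(abs(Q[:,0]-.5)<.08)&(abs(Q[:,1]+.2)<.15)];print("mat z",np.median(mat[mat[:,2]<.008][:,2]))
for n in("corner","file_mid","bed"):
  for m in masks_of(c,n)[:2]:
    rr,cc=np.nonzero(m["region"]);F=world(c,rr,cc,s);print(n,m["p"],m["bbox"],len(F),F.min(0).round(3),F.max(0).round(3))
# fences by height
F=Q[(Q[:,2]>.012)&(Q[:,2]<.021)&(Q[:,0]>.42)&(Q[:,0]<.66)&(Q[:,1]>-.3)&(Q[:,1]<-.17)]
np.save("F.npy",F)
print(len(F),F.min(0),F.max(0)); 
im=np.full((400,500,3),255,np.uint8)
for p in Q[(Q[:,2]>.008)&(Q[:,2]<.03)]:
    x=int((-.08-p[1])*1500);y=int((.68-p[0])*1500)
    if 0<=x<500 and 0<=y<400: im[y,x]=(0,0,255) if p[2]>.0155 else (0,0,0)
cv2.imwrite("pics/top.png",im)
E
```

```text
model 0.83 [299.5, 72.5, 376.1, 169.4] 5833 [0.0113 0.0129 0.0136 0.0353 0.0836]
rect ((0.5989051461219788, -0.16657307744026184), (0.08998796343803406, 0.11954756081104279), 84.94519805908203)
[[0.5353999733924866, -0.2061000019311905], [0.6545000076293945, -0.2167000025510788], [0.6624000072479248, -0.12700000405311584], [0.5432999730110168, -0.11649999767541885]]
tower [ 0.57428428 -0.19042447  0.05048752] [ 0.62429988 -0.14149031  0.08553781] [ 0.60027883 -0.16538834  0.0742638 ]
mat z 0.003258070286754039
corner 0.98 [321.9, 98.9, 425.3, 236.4] 2802 [ 0.425 -0.291  0.002] [ 0.631 -0.152  0.285]
corner 0.46 [429.3, 108.3, 447.4, 244.7] 1749 [ 0.429 -0.329  0.003] [ 0.615 -0.301  0.021]
file_mid 0.85 [427.9, 110.9, 451.6, 244.2] 1879 [ 0.42  -0.335  0.001] [ 0.616 -0.301  0.021]
file_mid 0.15 [324.9, 98.7, 428.0, 235.8] 2751 [ 0.427 -0.293  0.003] [ 0.631 -0.152  0.286]
bed 0.76 [0.0, 111.2, 100.5, 209.7] 6748 [0.487 0.143 0.002] [0.62  0.308 0.099]
4137 [ 0.43145312 -0.29091495  0.01200038] [ 0.6582622  -0.17001636  0.02083973]
```

View pics/top.png

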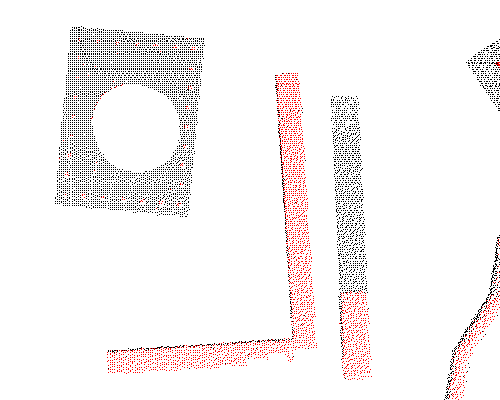

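The rectified map shows the print's base rectangle turned about −5° and the L-stop turned about +4°, with its inner corner at px (292,338). I fit the fence faces precisely.

```bash
python3 - <<'E'
from h import *
F=np.load("F.npy");F=F[F[:,2]>.0145]
L=F[(F[:,1]<-.255)&(F[:,0]>.47)&(F[:,0]<.625)]; S=F[(F[:,0]<.465)&(F[:,1]>-.26)]
def inner(P,i,j,n=12):
    # max of j per bin of i
    e=np.linspace(P[:,i].min()+.004,P[:,i].max()-.004,n+1);o=[]
    for a,b in zip(e[:-1],e[1:]):
        q=P[(P[:,i]>=a)&(P[:,i]<b)]
        if len(q)>3:o.append(((a+b)/2,q[:,j].max(),q[:,j].min()))
    o=np.array(o);return np.polyfit(o[:,0],o[:,1],1),np.polyfit(o[:,0],o[:,2],1),np.ptp(o[:,1]-np.polyval(np.polyfit(o[:,0],o[:,1],1),o[:,0]))
pl,plo,rl=inner(L,0,1);ps,pso,rs=inner(S,1,0)
print("L ang in/out",np.degrees(np.arctan(pl[0])),np.degrees(np.arctan(plo[0])),"width",np.polyval(pl,.55)-np.polyval(plo,.55),rl)
print("S ang",-np.degrees(np.arctan(ps[0])),-np.degrees(np.arctan(pso[0])),"w",np.polyval(ps,-.22)-np.polyval(pso,-.22),rs)
a=np.arctan(np.mean([pl[0],plo[0]]))
y=pl[1]+pl[0]*.456; 
x=np.polyval(ps,-.275)
for _ in range(5): y=np.polyval(pl,x);x=np.polyval(ps,y)
print("corner",x,y,np.degrees(a))
u=np.array([np.cos(a),np.sin(a)]);v=np.array([-u[1],u[0]])
print("target",np.array([x,y])+.06*u+.045*v)
E
```

```text
L ang in/out 3.785039020701754 3.6054915260524325 width 0.016059024850896664 0.0005805024615151422
S ang 3.9345905550502085 5.114187967772099 w 0.01528482700806566 0.0011771819350537283
corner 0.4544406771286171 -0.2750922566944618 3.695274357908182
target [ 0.51141568 -0.22631881]
```

>>> send_rows(
  moves="87 18 20 23 0; 87 17.5 40 23 0; 87 0 40 0 5; 87 0 40 0 0; 87 0 0 0 0; 87 0 0 0 0; 87 0 0 0 0",
)

```text
time_s: 3.18
position: [0.5966, -0.1644, 0.1506]
tcp_rot: [[-0.087, 0.003, 0.996], [-0.996, -0.001, -0.087], [0.001, -1.0, 0.003]]
force: [-0.0, -0.3, -0.3]
opening: 1.0
```

>>> send_rows(
  moves="87 2 30 2.5 0; 87 0 30 0 0; 87 0 30 0 0; 87 0 20 0 0; 87 0 11 0 0; 87 0 0 0 0; 87 0 0 0 0; 40 0 0 0 0; 40 0 0 0 0; 40 0 0 0 0; 40 0 0 0 0; 40 0 0 0 0; 40 0 0 0 0; 40 0 0 0 0; 40 0 0 0 0",
)

```text
time_s: 4.43
position: [0.5977, -0.1663, 0.0279]
tcp_rot: [[-0.087, 0.0, 0.996], [-0.996, -0.0, -0.087], [0.0, -1.0, 0.0]]
force: [-0.2, -0.5, 0.9]
opening: 0.57
```

>>> send_rows(
  moves="40 0 -10 0 0; 40 0 -15 0 0; 40 0 0 0 -3; 40 0 0 0 -3; 40 0 0 0 -2.9; 40 6 0 -11 0; 40 12 0 -21 0; 40 12 0 -21 0; 40 12 0 -21 0; 40 6 0 -10 0; 40 0 0 0 0; 40 0 0 0 0; 40 0 0 0 0",
)

```text
time_s: 5.52
position: [0.5178, -0.2198, 0.053]
tcp_rot: [[0.067, 0.001, 0.998], [-0.998, -0.0, 0.067], [0.0, -1.0, 0.001]]
force: [-0.2, 0.3, -3.5]
opening: 0.567
```

```bash
cat >> h.py <<'E'
CO=np.array([.4544,-.2751]);A=np.radians(3.8)
U=np.array([np.cos(A),np.sin(A)]);V=np.array([-U[1],U[0]])
def inc(p): d=np.asarray(p)[:2]-CO; return np.round([d@U*1000,d@V*1000],1)
E
python3 - <<'E'
from h import *
s=read_state();c=capture("wrist");cv2.imwrite("pics/w2.png",c["image"])
print(s["position"],inc(s["position"]),ang(s["tcp_rot"][:2,2]),s["force"])
P,m=cloud(c,s,"model_mid");print(m["p"],np.percentile(P[:,2],[1,25,50,75,99]).round(4),len(P))
b,r=base_fit(P,.033,.045);print(r,inc(r[0]))
E
```

```text
[ 0.51779627 -0.21982271  0.05297377] [66.9 51. ] 3.8582447419489663 [-0.23210728  0.28791177 -3.49730298]
0.67 [0.0355 0.038  0.0388 0.0928 0.1076] 21437
((0.5195657014846802, -0.21851277351379395), (0.12032502144575119, 0.09017008543014526), 3.5138211250305176) [68.8 52.1]
```

View pics/w2.png

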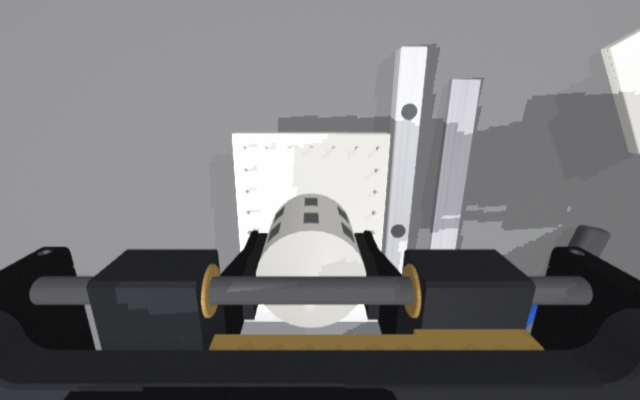

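Picture w2: the print is held upright and parallel to the long fence (px 233–390 against fence x≈400), about 9 mm and 7 mm short of the two fences. Lowering it and sliding it home.

>>> send_rows(
  moves="40 0 12 0 0; 40 0 10 0 0; 40 0 3 0 0; 40 0 0 0 0; 40 2 0 -3 0; 40 2 0 -3 0; 40 2 0 -2 0; 40 0 0 0 0; 40 0 0 0 0",
)

```text
time_s: 6.37
position: [0.5094, -0.2265, 0.0276]
tcp_rot: [[0.068, -0.0, 0.998], [-0.998, -0.0, 0.068], [0.0, -1.0, -0.0]]
force: [0.7, 0.2, 1.5]
opening: 0.568
```

>>> send_rows(
  moves="40 1 0 0 0; 40 1 0 0 0; 40 0 0 0 0; 40 0 0 0 0",
)

```text
time_s: 6.7
position: [0.5094, -0.2277, 0.0276]
tcp_rot: [[0.068, -0.0, 0.998], [-0.998, 0.001, 0.068], [-0.001, -1.0, -0.0]]
force: [2.8, 4.0, 1.8]
opening: 0.566
```

>>> send_rows(
  moves="40 0 0 -1 0; 40 0 0 -1 0; 40 0 0 0 0; 40 0 0 0 0",
)

```text
time_s: 7.03
position: [0.5092, -0.2278, 0.0279]
tcp_rot: [[0.067, 0.003, 0.998], [-0.998, 0.0, 0.067], [0.0, -1.0, 0.003]]
force: [6.0, 6.2, 1.4]
opening: 0.566
```

>>> send_rows(
  moves="40 1 0 -1 0; 40 0 0 0 0; 40 0 0 0 0",
)

```text
time_s: 7.28
position: [0.5092, -0.2279, 0.028]
tcp_rot: [[0.067, 0.005, 0.998], [-0.998, 0.001, 0.067], [-0.001, -1.0, 0.005]]
force: [9.6, 9.3, 1.2]
opening: 0.569
```

```bash
cat > chk.py <<'E'
from h import *
s=read_state();c=capture("wrist")
print(s["time_s"],s["position"],inc(s["position"]),ang(s["tcp_rot"][:2,2]),s["force"],s["opening"])
P,m=cloud(c,s,"model_mid")
b,r=base_fit(P,.0095,.0145);print(r,inc(r[0]))
b=b[(b[:,1]<np.median(b[:,1]))] if 0 else b
# front edge (far +x) and left edge in the corner frame
q=np.array([(p-CO) for p in b]);q=np.c_[q@U,q@V]*1000
print("x max",np.percentile(q[:,0],[98,99.5]),"y rng",np.percentile(q[:,1],[.3,99.7]))
e=[(yy,q[abs(q[:,1]-yy)<3][:,0].max()) for yy in range(8,86,6)];print("far edge ang rel",-np.degrees(np.polyfit(*zip(*e),1)[0]))
e=[(xx,q[abs(q[:,0]-xx)<3][:,1].max()) for xx in range(int(q[:,0].max())-50,int(q[:,0].max())-4,5)];print("side edge ang rel",np.degrees(np.polyfit(*zip(*e),1)[0]))
E
python3 chk.py
```

```text
7.2833 [ 0.50916907 -0.22785975  0.02795454] [57.8 43.5] 3.835594065419066 [9.58498631 9.26014588 1.22485596] 0.5686586180895381
((0.5112822651863098, -0.22650256752967834), (0.1202148050069809, 0.09033100306987762), 3.6241824626922607) [60.  44.7]
x max [119.38957217 119.89761347] y rng [1.34759758e-02 8.90719935e+01]
far edge ang rel -0.1271933796275494
side edge ang rel -0.51917702270175
```

Measured at (60.0, 44.7) mm, within about 0.3° of square, with pressing force on both fences. Releasing.

>>> send_rows(
  moves="87 0 0 0 0; 87 0 0 0 0; 87 0 0 0 0; 87 0 0 0 0; 87 0 0 0 0; 87 0 0 0 0; 87 0 0 0 0; 87 0 0 0 0",
)

```text
time_s: 8.05
position: [0.5065, -0.2296, 0.0277]
tcp_rot: [[0.068, -0.0, 0.998], [-0.998, -0.0, 0.068], [0.0, -1.0, -0.0]]
force: [-0.8, -0.5, 0.5]
opening: 0.987
```

```bash
python3 chk.py; python3 - <<'E'
from h import *
# cradle bed from the side and scene cameras
for n in("scene","side"):
    c=capture(n);cv2.imwrite(f"pics/{n}2.png",c["image"])
    for m in masks_of(c,"bed")[:3]:
        rr,cc=np.nonzero(m["region"]);P=world(c,rr,cc);print(n,m["p"],m["bbox"],len(P),np.median(P,0).round(3))
        if abs(np.median(P[:,1])-.2)<.08: np.save(f"bed_{n}.npy",P)
E
```

```text
8.05 [ 0.50653078 -0.22962844  0.02774082] [55.  41.9] 3.88466689352631 [-0.75021351 -0.53239047  0.49482391] 0.9869860593748039
((0.511416494846344, -0.22657527029514313), (0.11978023499250412, 0.0901976078748703), 3.766507625579834) [60.1 44.6]
x max [119.28409757 119.84344308] y rng [ 0.25115817 89.21587571]
far edge ang rel 0.045333395039327935
side edge ang rel 0.2382903070385465
scene 0.82 [383.3, 198.8, 442.7, 231.7] 1312 [0.56  0.21  0.069]
scene 0.73 [348.6, 106.9, 396.1, 126.7] 633 [0.172 0.303 0.066]
scene 0.65 [423.5, 246.3, 452.9, 273.6] 688 [0.699 0.207 0.041]
side 0.9 [237.9, 221.9, 293.0, 268.9] 1504 [0.559 0.211 0.063]
side 0.7 [377.5, 255.9, 423.7, 310.2] 1509 [0.174 0.306 0.062]
```

The print stayed square: (60.1, 44.6) mm and about 0.1–0.2° off, fingers open. I centre the tool on the tower, grasp, lift, and go near the cradle to look.

>>> send_rows(
  moves="87 -2.7 0 5 0; 87 0 0 0 0; 87 0 0 0 0; 40 0 0 0 0; 40 0 0 0 0; 40 0 0 0 0; 40 0 0 0 0; 40 0 0 0 0; 40 0 0 0 0; 40 0 0 0 0; 40 0 0 0 0; 40 0 -8 0 0; 40 0 -20 0 0; 40 0 -30 0 0; 40 0 -35 0 0; 40 0 -35 0 0; 40 0 -35 0 0; 40 0 -30 0 0; 40 0 -20 0 0; 40 0 0 0 0",
)

```text
time_s: 10.02
position: [0.5136, -0.2276, 0.2459]
tcp_rot: [[0.068, 0.008, 0.998], [-0.998, -0.006, 0.068], [0.006, -1.0, 0.008]]
force: [0.6, 0.1, -2.2]
opening: 0.574
```

>>> send_rows(
  moves="40 -15 0 -2 0; 40 -25 0 -2 0; 40 -33 0 -3 0; 40 -35 0 -3 0; 40 -35 0 -3 0; 40 -35 0 -3 0; 40 -35 0 -3 0; 40 -35 0 -3 0; 40 -35 0 -3 0; 40 -35 0 -3 0; 40 -35 0 -3 0; 40 -30 0 -3 0; 40 -25 0 -2 0; 40 -15 0 0 0; 40 0 0 0 0; 40 0 0 0 0; 40 0 0 0 0",
)

```text
time_s: 11.43
position: [0.4453, 0.1927, 0.2394]
tcp_rot: [[0.068, -0.004, 0.998], [-0.998, -0.001, 0.068], [0.001, -1.0, -0.004]]
force: [0.1, -1.0, -3.5]
opening: 0.568
```

```bash
cat > bed.py <<'E'
from h import *
s=read_state();c=capture("wrist");cv2.imwrite("pics/w3.png",c["image"])
print(s["time_s"],s["position"],ang(s["tcp_rot"][:2,2]),s["force"],s["opening"])
for m in masks_of(c,"bed")[:3]:
    rr,cc=np.nonzero(m["region"]);P=world(c,rr,cc,s);md=np.median(P,0);print(m["p"],m["bbox"],len(P),md.round(3))
    if abs(md[1]-.2)<.1 and md[0]<.63: np.save("bed_wrist.npy",P)
for n in("model_mid",):
    P,m=cloud(c,s,n);z=s["position"][2]
    b,r=base_fit(P,z-.02,z-.012);print(m["p"],r)
def plane(P):
    P=P[P[:,2]>.03];best=0;g=np.random.default_rng(0)
    for _ in range(800):
        a=P[g.choice(len(P),3)];n=np.cross(a[1]-a[0],a[2]-a[0]);l=np.linalg.norm(n)
        if l<1e-6: continue
        n/=l;n*=np.sign(n[2]); 
        if abs(np.degrees(np.arccos(n[2]))-30)>6: continue
        k=abs((P-a[0])@n)<.002
        if k.sum()>best:best=k.sum();K=k
    q=P[K];o=q.mean(0);n=np.linalg.svd(q-o)[2][2];n*=np.sign(n[2]);return o,n,q
import os
for w in("scene","side","wrist"):
    if not os.path.exists(f"bed_{w}.npy"): continue
    P=np.load(f"bed_{w}.npy");o,n,q=plane(P)
    print(w,"n",n.round(3),"tilt",np.degrees(np.arccos(n[2])).round(2),"azim of upslope",ang(-n[:2]).round(2),len(q))
    h=-n*[1,1,0];h/=np.linalg.norm(h);y=np.array([-h[1],h[0],0]);x=np.cross(y,n)
    # point at z=.065 on plane on the line
    k=abs(q[:,2]-.065)<.004;print(" z65 pts y rng",q[k].min(0),q[k].max(0))
    d=P-o;f=np.c_[d@x,d@y,d@n];print(" x rng",np.percentile(f[:,0],[.3,99.7]).round(4),"y rng",np.percentile(f[:,1],[.3,99.7]).round(4)," o",o.round(4))
    np.savez(f"fit_{w}.npz",o=o,x=x,y=y,n=n,f=f)
E
python3 bed.py
```

```text
11.4333 [0.44529274 0.19272614 0.23935903] 3.921929441763535 [ 0.14044977 -0.95367757 -3.49416267] 0.5683356990062808
0.95 [240.1, 0.0, 380.3, 136.8] 14068 [0.563 0.206 0.069]
0.94 ((0.44522595405578613, 0.1937510073184967), (0.12020807713270187, 0.09038013219833374), 3.8837409019470215)
scene n [ 0.397 -0.171  0.902] tilt 25.63 azim of upslope 156.66 155Traceback (most recent call last):
  File "bed.py", line 27, in <module>
    k=abs(q[:,2]-.065)<.004;print(" z65 pts y rng",q[k].min(0),q[k].max(0))
                                                   ~~~~~~~~^^^
    return umr_minimum(a, axis, None, out, keepdims, initial, where)
ValueError: zero-size array to reduction operation minimum which has no identity
```

View pics/w3.png

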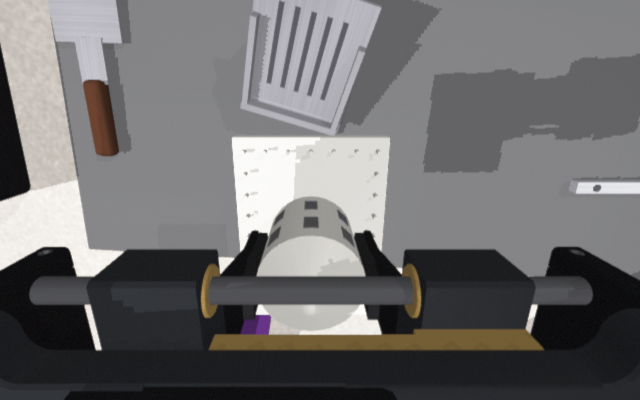

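Picture w3: the steel cradle is dead ahead, with its ledge running from px (242,107) to (335,132). It is yawed clockwise relative to the print, which hangs level at px 233–390. I fit it from the wrist cloud and check that against the side camera.

```bash
sed -i 's/("scene","side","wrist")/("side","wrist")/; s/^    k=abs(q.*$//' bed.py; sed -i 's/^s=read_state();c=capture.*$/s=read_state()/; /^print(s\[/,/base_fit(P,z/d' bed.py; sed -i 's/^for n in("model_mid",):$//' bed.py
cat >> bed.py <<'E'
im=np.full((420,520,3),255,np.uint8);Z=np.load("fit_wrist.npz");f=Z["f"]
for a,b,h in f:
    u=int(260-b*3000);v=int(210-a*3000)
    if 0<=u<520 and 0<=v<420: im[v,u]=(0,0,0) if abs(h)<.003 else ((0,0,255) if .003<=h<.02 else (200,200,0))
cv2.imwrite("pics/bedtop.png",im)
k=(f[:,2]>.0095)&(f[:,2]<.016);g=f[k]
print("rim: x",np.percentile(g[:,0],[.5,99.5]),"y",np.percentile(g[:,1],[.5,99.5]))
print("hist x",np.histogram(g[:,0],20)); print("hist y",np.histogram(g[:,1],30))
E
python3 bed.py
```

```text
side n [-0.482  0.097  0.871] tilt 29.47 azim of upslope -11.35 692
 x rng [-0.076   0.0637] y rng [-0.148   0.0569]  o [0.5651 0.2103 0.0659]
wrist n [-0.488  0.107  0.866] tilt 29.96 azim of upslope -12.38 11625
 x rng [-0.0738  0.0582] y rng [-0.0515  0.0565]  o [0.5649 0.2053 0.0685]
rim: x [-0.07437188  0.0235751 ] y [-0.05087982  0.05689915]
hist x (array([262, 415,  47,  45,  49,  48,  54,  50,  56,  51,  50,  57,  59,
        60,  68,  67,  73,  70,  81,  81]), array([-0.07550022, -0.0705243 , -0.06554839, -0.06057247, -0.05559656,
       -0.05062064, -0.04564472, -0.04066881, -0.03569289, -0.03071697,
       -0.02574106, -0.02076514, -0.01578923, -0.01081331, -0.00583739,
       -0.00086148,  0.00411444,  0.00909036,  0.01406627,  0.01904219,
        0.0240181 ]))
hist y (array([259, 291,  24,  22,  22,  21,  24,  21,  22,  22,  22,  21,  22,
        22,  22,  24,  21,  21,  22,  25,  22,  26,  24,  22,  25,  23,
        24,  25, 320, 282]), array([-0.05159756, -0.04796295, -0.04432834, -0.04069373, -0.03705912,
       -0.03342451, -0.0297899 , -0.02615529, -0.02252068, -0.01888607,
       -0.01525146, -0.01161685, -0.00798224, -0.00434763, -0.00071302,
        0.00292159,  0.0065562 ,  0.01019081,  0.01382542,  0.01746003,
        0.02109464,  0.02472925,  0.02836386,  0.03199847,  0.03563308,
        0.03926769,  0.0429023 ,  0.04653692,  0.05017153,  0.05380614,
        0.05744075]))
```

View pics/bedtop.png

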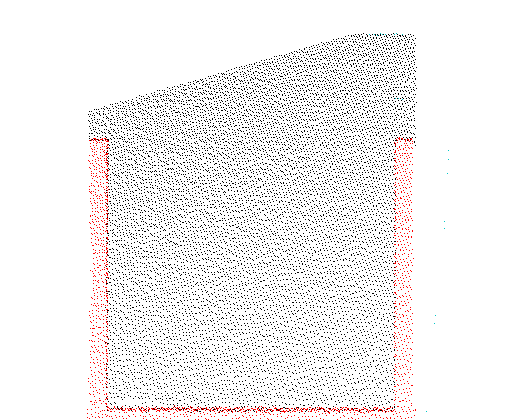

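The bed fit agrees with the known geometry: tilt 30.0°, inner width 96 mm, origin about (0.560, 0.210, 0.065), upslope azimuth −12.4°. Next I align above it.

>>> send_rows(
  moves="40 0 0 0 5.5; 40 0 0 0 5.5; 40 0 0 0 5.3; 40 -8 0 15 0; 40 -10 0 25 0; 40 -10 0 30 0; 40 -8 0 23 0; 40 -4 0 10 0; 40 0 10 0 0; 40 0 20 0 0; 40 0 20 0 0; 40 0 20 0 0; 40 0 15 0 0; 40 0 0 0 0; 40 0 0 0 0; 40 0 0 0 0",
)

```text
time_s: 12.92
position: [0.556, 0.2099, 0.1563]
tcp_rot: [[-0.215, 0.0, 0.977], [-0.977, 0.0, -0.215], [-0.0, -1.0, 0.0]]
force: [0.2, 0.8, -2.7]
opening: 0.57
```

```bash
cat > st.py <<'E'
from h import *
a=np.radians(-12.38);H=np.array([np.cos(a),np.sin(a)]);Y=np.array([-H[1],H[0]]);O=np.array([.5604,.2096,.0654])
s=read_state();p=np.array(s["position"]);d=p-O
print(s["time_s"],"h %.1f y %.1f Gv %.1f"%(d[:2]@H*1e3,d[:2]@Y*1e3,d[2]*1e3+19),"yaw",ang(s["tcp_rot"][:2,2]).round(2),"F",s["force"].round(1),s["opening"])
c=capture("wrist")
P,m=cloud(c,s,"model_mid");z=p[2];k=P[:,2]
h=(P[:,:2]-p[:2])@H;y=(P[:,:2]-p[:2])@Y
f=(h>.03)&(h<.09)&(abs(y)<.06)
q=np.c_[h,y,k-p[2]][f]
# plane of base top
for _ in range(4):
    A=np.c_[q[:,:2],np.ones(len(q))];w=np.linalg.lstsq(A,q[:,2],rcond=None)[0];r=q[:,2]-A@w;q=q[abs(r)<max(.003,2*r.std())]
print("base tilt",np.degrees(np.arctan(w[0])).round(2),"roll",np.degrees(np.arctan(w[1])).round(2),"y edges",np.percentile(y[f],[1,99]).round(4)*1e3+(d[:2]@Y*1e3),"h far",np.percentile(h[f],99.5)*1e3+d[:2]@H*1e3)
import sys
if len(sys.argv)>1: cv2.imwrite(sys.argv[1],c["image"])
E
python3 st.py
```

```text
12.9167 h -4.4 y -0.7 Gv 109.9 yaw -12.42 F [ 0.2  0.8 -2.7] 0.5703841599555692
base tilt 0.23 roll -0.0 y edges [-43.89444693  43.60555307] h far 55.40269870810721
```

>>> send_rows(
  moves="40 0 12 -0.5 0; 40 0 12 -0.5 0; 40 0 8 0 0; 40 0 0 0 0; 40 0 3 0 0; 40 0 3 -2 0; 40 0 3 -2 0; 40 0 3 -1.5 0; 40 0 2 -1.2 0; 40 0 0 0 0; 40 0 0 0 0",
)

```text
time_s: 13.93
position: [0.5489, 0.2121, 0.1102]
tcp_rot: [[-0.215, 0.001, 0.977], [-0.977, 0.001, -0.215], [-0.001, -1.0, 0.001]]
force: [0.3, -0.6, 3.3]
opening: 0.57
```

```bash
python3 st.py
```

```text
13.9333 h -11.8 y 0.0 Gv 63.8 yaw -12.4 F [ 0.3 -0.6  3.3] 0.5695537006519074
base tilt 9.2 roll 0.04 y edges [-43.59708613  44.50291387] h far 54.24906418105876
```

The print pivots in the pads as planned (tilt 9.2°, low force). Continuing.

>>> send_rows(
  moves="40 0.4 3 -1.2 0; 40 0.3 3 -1.2 0; 40 0 3 -1.2 0; 40 0 3 -1 0; 40 0 3 -0.7 0; 40 0 3 -0.6 0; 40 0 2 -0.5 0; 40 0 0 0 0; 40 0 0 0 0",
)

```text
time_s: 14.78
position: [0.5415, 0.2123, 0.0891]
tcp_rot: [[-0.215, -0.002, 0.977], [-0.977, -0.0, -0.215], [0.001, -1.0, -0.002]]
force: [-0.8, 1.9, -0.3]
opening: 0.568
```

```bash
python3 st.py
```

```text
14.7833 h -19.1 y -1.4 Gv 42.7 yaw -12.4 F [-0.8  1.9 -0.3] 0.5677357813862959
base tilt 25.48 roll -0.07 y edges [-44.11034403  43.18965597] h far 52.94760027231739
```

>>> send_rows(
  moves="40 -0.3 1.5 -0.2 0; 40 0 1.5 -0.2 0; 40 0 1 -0.5 0; 40 0 0.5 -0.8 0; 40 0 0.5 -0.8 0; 40 0 0 0 0; 40 0 0 0 0; 40 0 0 0 0",
)

```text
time_s: 15.55
position: [0.5401, 0.2134, 0.0849]
tcp_rot: [[-0.215, 0.001, 0.977], [-0.977, 0.0, -0.215], [-0.0, -1.0, 0.001]]
force: [-0.1, 0.1, 0.9]
opening: 0.568
```

```bash
python3 st.py pics/w4.png
```

```text
15.55 h -20.7 y -0.7 Gv 38.5 yaw -12.4 F [-0.1  0.1  0.9] 0.5683064210434435
base tilt 28.28 roll -0.05 y edges [-43.48915337  43.81084663] h far 51.88499482979439
```

View pics/w4.png

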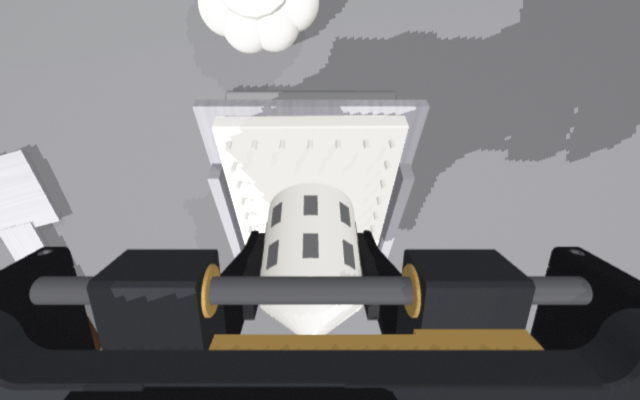

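Picture w4: the print lies between the cheeks, centred (far base edge px 213–408 inside the bed at 195–428), and still about 1.7° short of flat. Pressing a little further and towards the ledge.

>>> send_rows(
  moves="40 0 1 -0.5 0; 40 0 0.7 -0.5 0; 40 0 0 0 0; 40 0 0 0 0; 40 0 0 0 0",
)

```text
time_s: 16.07
position: [0.5398, 0.2134, 0.0843]
tcp_rot: [[-0.214, 0.003, 0.977], [-0.977, -0.0, -0.214], [-0.001, -1.0, 0.003]]
force: [0.6, -0.4, 6.2]
opening: 0.567
```

```bash
cat >> st.py <<'E'
Z=np.load("fit_wrist.npz");n=Z["n"];Q=P-O;x=Z["x"];yy=Z["y"]
f=np.c_[Q@x,Q@yy,Q@n]*1e3
t=f[(f[:,0]>28)&(f[:,0]<75)&(abs(f[:,1])<38)]
b=np.arange(28,75,3)
print("profile x:z",[(int(u),np.median(t[(t[:,0]>=u)&(t[:,0]<u+3),2]).round(1)) for u in b if ((t[:,0]>=u)&(t[:,0]<u+3)).sum()>5])
e=[t[(abs(t[:,1]-v)<2)&(t[:,2]>6),0].max() for v in range(-34,36,6)];print("far edge x",np.round(e,1))
E
python3 st.py
```

```text
16.0667 h -20.9 y -0.7 Gv 37.9 yaw -12.39 F [ 0.6 -0.4  6.2] 0.5665095230249977
base tilt 27.59 roll -0.07 y edges [-43.45272784  43.84727216] h far 51.69074906855846
profile x:z [(28, np.float64(9.9)), (31, np.float64(9.9)), (34, np.float64(9.9)), (37, np.float64(9.9)), (40, np.float64(9.9)), (43, np.float64(9.9)), (46, np.float64(9.9)), (49, np.float64(9.8)), (52, np.float64(10.0)), (55, np.float64(9.8)), (58, np.float64(6.9)), (61, np.float64(8.2))]
far edge x [61.5 61.  61.3 60.8 61.3 61.1 61.  60.8 60.9 60.9 60.7 60.7]
```

The base top is parallel to the bed (9.9 mm all along), its far edge is at x≈61 mm, and it is still held with 6 N of downward press. It is flat in place, so I release.

>>> send_rows(
  moves="40 0 0 0 0; 40 0 0 0 0; 87 0 0 0 0; 87 0 0 0 0; 87 0 0 0 0; 87 0 0 0 0; 87 0 0 0 0; 87 0 0 0 0; 87 0 0 0 0",
)

```text
time_s: 16.92
position: [0.5385, 0.2136, 0.0828]
tcp_rot: [[-0.215, -0.001, 0.977], [-0.977, -0.0, -0.215], [0.0, -1.0, -0.001]]
force: [0.1, -0.1, -0.9]
opening: 0.967
```

```bash
python3 st.py pics/w5.png
```

```text
16.9167 h -22.2 y -0.8 Gv 36.4 yaw -12.4 F [ 0.1 -0.1 -0.9] 0.9668389089456918
base tilt 28.24 roll -0.09 y edges [-43.52790784  43.87209216] h far 51.81345708652095
profile x:z [(28, np.float64(9.9)), (31, np.float64(9.9)), (34, np.float64(9.9)), (37, np.float64(10.0)), (40, np.float64(9.9)), (43, np.float64(9.9)), (46, np.float64(9.9)), (49, np.float64(9.8)), (52, np.float64(10.1)), (55, np.float64(9.8)), (58, np.float64(6.9)), (61, np.float64(6.4))]
far edge x [61.1 61.1 61.2 61.2 61.3 60.9 61.  60.8 60.7 60.8 60.6 60.6]
```

>>> send_rows(
  moves="87 0 -8 0 0; 87 0 -15 0 0; 87 0 -25 0 0; 87 0 -35 0 0; 87 0 -35 0 0; 87 0 -30 -20 0; 87 0 -15 -30 0; 87 0 0 -30 0; 87 0 0 -15 0; 87 0 0 0 0; 87 0 0 0 0; 87 0 0 0 0",
)

```text
time_s: 18.02
position: [0.4472, 0.234, 0.2466]
tcp_rot: [[-0.215, 0.002, 0.977], [-0.977, 0.0, -0.215], [-0.001, -1.0, 0.002]]
force: [0.4, 1.2, -0.0]
opening: 0.998
```

```bash
python3 - <<'E'
from h import *
s=read_state();c=capture("wrist");cv2.imwrite("pics/w6.png",c["image"])
P,m=cloud(c,s,"model_mid");Z=np.load("fit_wrist.npz");O=np.array([.5604,.2096,.0654])
Q=P-O;f=np.c_[Q@Z["x"],Q@Z["y"],Q@Z["n"]]*1e3
b=f[(f[:,2]>8)&(f[:,2]<13)];print(m["p"],cv2.minAreaRect(b[:,:2].astype(np.float32)))
A=np.c_[b[:,:2],np.ones(len(b))];print("plane",np.linalg.lstsq(A,b[:,2],rcond=None)[0])
print(s["time_s"],s["force"])
c=capture("side");
for k in("file_mid","pumpkin_mid","scraper_mid","cutters_mid","cottage_mid"):
    for m in mark_of(c,k)[:1]:
        r,q=m["pixel"];print(k,np.round(m["pixel"]),round(m["p"],2),world(c,[r],[q]).round(3).tolist())
E
```

```text
0.87 ((-1.0391654968261719, -0.1203765869140625), (119.97970581054688, 90.20089721679688), 0.28208136558532715)
plane [-5.08609487e-03 -5.94019593e-04  1.02506822e+01]
18.0167 [ 0.39849906  1.24805116 -0.03437724]
pumpkin_mid [249. 218.] 0.96 [[0.704, 0.222, 0.044]]
scraper_mid [325. 255.] 0.91 [[0.542, 0.453, 0.009]]
cutters_mid [155. 318.] 0.48 [[0.414, 0.174, 0.36]]
cottage_mid [142. 283.] 0.48 [[0.624, -0.424, 0.061]]
```

View pics/w6.png

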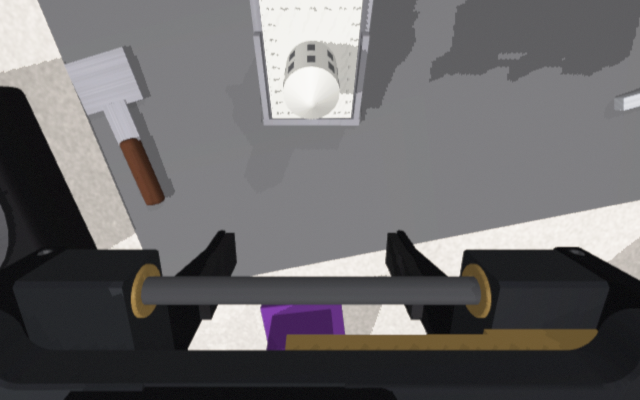

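Picture w6: the print lies in the cradle at px (270–360, 0–120), base edge at the ledge and between the cheeks, with the fingers clear. The measured centre is (−1.0, −0.1) mm, 0.3° off in each angle. Handing in.

```bash
python3 -c "
from rig import *
print(hand_in())"
```

```text
the job is handed in; nothing more can be done
None
```

The print was squared in the L-stop and then laid flat in the steel cradle, and the job is handed in. The hand-in gave no verdict, so the figures below are my own measurements.

- **L-stop:** I carried the print by its tower, set it on the mat, pressed it against both fences and let go. The wrist camera put its centre at x 60.1, y 44.6 mm, about 0.2° off square, with the fingers open.
- **Cradle:** I grasped it again at that angle and carried it over. I lowered its far base edge onto the slope so it pivoted in the pads until it lay flat, then released it.
- **Final position:** the last wrist-camera check puts the centre at (−1.0, −0.1) mm from home on the bed. The slope and the long side are each about 0.3° off, and the gripper is clear. It took about 18 s of robot time.

**Checks that disagreed or failed:**
- **Tilt estimate:** a rough fit read 28° at the end. A profile in the bed frame showed a constant 9.9 mm base height, meaning flat.
- **Scene camera:** its fit of the bed was bad, so I used the wrist fit. The side camera agreed with that on tilt and direction to about 1°.
- **Bystanders:** in the final side picture the pumpkin, scraper and cottage were within about 9 mm of their first readings, consistent with detector error. The file was not detected, and the arm hid the cutters. I did not recheck either one, but no move or force reading suggested contact with them.

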